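Sort two solder reels by weight

TASK

Lift each of the two pale solder reels clear of the worktop and feel its weight: a reel heavier than 300 g is still good stock and goes in the square tray, a lighter one is nearly used up and goes in the long tray (within 50 g of the mark either tray will do). Set each down flat on the tray's floor, side by side if both belong in one tray, and let go.

Things in the scene. Friction and masses are not known exactly. Their poses are not given: they have to be found in the camera images.
- reel_a_mid (a point): One of two outwardly identical pale grey solder reels (closed spools, 53 mm across the flanges, 24 mm high, rigid, lying flat on the worktop); how much is wound on it cannot be seen. It weighs anything from 84 to 525 g, each reel on its own. Grasp it across the flanges from above. The point is its centre, 12 mm above its underside; its z axis is the reel's axis.
- reel_b_mid (a point): One of two outwardly identical pale grey solder reels (closed spools, 53 mm across the flanges, 24 mm high, rigid, lying flat on the worktop); how much is wound on it cannot be seen. It weighs anything from 84 to 525 g, each reel on its own. Grasp it across the flanges from above. The point is its centre, 12 mm above its underside; its z axis is the reel's axis.
- square_tray: Low square open dark grey plastic tray, 150 x 150 mm, 20 mm high, walls and floor 4 mm thick, fixed to the worktop, for reels over 300 g. Origin: centre of its underside; z up, x and y along its sides. It may be the left or the right one of the two trays.
- long_tray: Low oblong open dark grey plastic tray, 130 mm along its x, 190 mm along its y, 20 mm high, walls and floor 4 mm thick, fixed to the worktop, for reels under 300 g. Origin: centre of its underside; z up. It stands beside the square tray, left or right of it.
Not all that is in view belongs to the job. What is shaped like the part that bears reel_b_mid but pink is not meant. Leave any pink or purple look-alike of the part that bears reel_a_mid alone.

How it is judged (in metres and radians):
At the end, for the whole second after the job is handed in: Each reel lies flat (within 10 degrees) and still on the floor of a tray: a reel over 350 g in the square tray, one under 250 g in the long tray, one between in either (((x of reel_a_mid in the frame of square_tray between -0.071 and 0.071 m and y of reel_a_mid in the frame of square_tray between -0.071 and 0.071 m and z of reel_a_mid in the frame of square_tray between 0.008 and 0.021 m and contact force between reel_a and square_tray above 2.4525 N) or (x of reel_a_mid in the frame of long_tray between -0.061 and 0.061 m and y of reel_a_mid in the frame of long_tray between -0.091 and 0.091 m and z of reel_a_mid in the frame of long_tray between 0.008 and 0.021 m and contact force between reel_a and long_tray below 3.4335 N)) and angle between each of reel_a_mid, reel_b_mid's own z axis and vertical below 0.17 rad and linear speed of each of reel_a, reel_b below 0.02 m/s and ((x of reel_b_mid in the frame of square_tray between -0.071 and 0.071 m and y of reel_b_mid in the frame of square_tray between -0.071 and 0.071 m and z of reel_b_mid in the frame of square_tray between 0.008 and 0.021 m and contact force between reel_b and square_tray above 2.4525 N) or (x of reel_b_mid in the frame of long_tray between -0.061 and 0.061 m and y of reel_b_mid in the frame of long_tray between -0.091 and 0.091 m and z of reel_b_mid in the frame of long_tray between 0.008 and 0.021 m and contact force between reel_b and long_tray below 3.4335 N))); the robot touches nothing.
It also fails if it takes over 54 s, if anything falls off the work surface, if the arm or the gripper's body presses on something with over 40 N, if the wrist force passes 120 N, or if a joint passes its speed limit or range.

ROBOT

A 7-joint arm with a two-finger parallel gripper is mounted at the origin on a cart in front of the work surface, level with it; the furniture and walls round the work are solid. World frame = base frame: x ahead of the robot, y to its left, z up, the work surface at z = 0. Lengths are in m, angles in degrees, forces in N, time in s.
With the tool pointing down it reaches from about 0.35 to 0.775 m from the base axis. Payload 3.1 kg.
Tool frame: the origin (TCP) lies on the centre line of the jaws, within the pads' length; the fingertips stand 17 mm ahead of it and the grasp point (between the pads) lies 2 mm behind it (robot.tip_reach is the distance from the TCP to the fingertips, in m); z points along the fingers, y is the direction in which the jaws open and shut (so a half turn about z gives the same grasp; the last joint's range is limited). The gripper opens to 85 mm and grips with 20 to 120 N. Pads are 22 mm wide; open, the fingers measure 114 mm over their backs; the gripper's body (76 mm by 85 mm) begins 54 mm behind the grasp point. The pads swing forward as they close: fully open they stand 13 mm farther back than shut.
Start: joints at [-65.816, 17.813, 0.802, 86.603, -0.252, 75.585, -1.558], TCP at [0.246, 0.492, 0.209] pointing down, gripper open.
Joint ranges: [-154.91, 154.91], [-16.99, 109.72], [-72.82, 74.43], [7.12, 147.25], [-82.49, 262.49], [11.32, 116.49], [-174.64, 174.64]. Speed limits (degrees/s): [159.86, 159.86, 180, 180, 180, 180, 180].

INTERFACE

Orientations are given as [roll, pitch, yaw] about the fixed x, y, z axes, in that order (R = Rz(yaw) Ry(pitch) Rx(roll)).
In Python, from station import robot, fingers, vision, workorder, recognise gives the robot as it stands. Calls block until the motion is done:
- robot.move_to(position, orientation): joint-space move of the TCP to a pose.
- robot.line_to(position, orientation=None, velocity=0.15, f_stop=None): straight line of the TCP; orientation=None keeps the orientation; velocity is the mean speed in m/s. With f_stop (N) it stops when the force on the tool has changed by that much, and returns True; else False.
- robot.move_j(angles): joint-space move.
- fingers.gripper_to(opening, force=None): opening from 0.0 (shut) to 1.0 (fully open); force is the grip in N (None keeps the last); returns when the fingers have stopped.
- robot.pause(seconds).
- robot.inverse_kinematics(position, orientation): joint angles nearest the present ones, or None.
- vision.grab_frame(name): name is "scene" or "top" or "wrist"; returns the picture (384x512x3 uint8, red, green, blue); there is no depth.
- vision.calibration(name): a dict with "mtx" (3x3 intrinsics, pixels), "k1" (the pictures are not rectified: a ray, as slopes to the right and down, at radius r is drawn at 1 + k1 r^2 times it, then the intrinsics apply), "extrinsics" (4x4, takes a point from world to camera coordinates); the wrist camera has in their place "T_tool_cam" (4x4, takes a point from camera to tool coordinates, whose origin is the TCP and whose axes are the flange's). Camera axes: x right, y up, looking along -z (the intrinsics and any distortion apply to the point x, -y, -z); pixel columns grow to the right and rows downward; lengths in m; the calibration is good to about 2 mm. A picture is of the moment at which its call begins: read the wrist's pose just before it. calibration takes no time and is no camera call.
A pose or a line that the arm cannot do raises robot.PlanningError and nothing moves.
- workorder.close_job(): hands the job in, once; it reports no verdict.
Trained networks look in the newest picture that a camera, given by its name, has taken for a name from the list of things; names that differ only in an ending like _2 or _b are one class to them, and where a whole thing is asked for, a point or a joint stands for the part that bears it (a point fixed in the world has none). Each returns a list of dicts, best first, with "p" (0 to 1); they miss things now and then, are a little off and sometimes report something else, mostly with a low value. They report only what shows in the picture. A call takes as long as a camera call. They do not tell look-alikes from the thing itself.
- recognise(label, camera): "rect" ([centre column, centre row, width, height] in pixels, round what is visible of it).
Readings, each from a call of its own:
- robot.current_time_s(): time.
- robot.current_joint_positions(): joint angles.
- robot.current_dq(): joint speeds.
- robot.current_joint_torque(): joint torques, N m.
- robot.current_tool_pos(): TCP position.
- robot.current_eef_rot(): TCP orientation.
- robot.current_contact_force(): force on the tool from outside, world axes, zero at the start.
- robot.current_torque(): the same for the moment, N m.
- robot.current_finger_gap(): opening from 0.0 (shut) to 1.0 (fully open).
Only numpy, scipy, OpenCV 4.12 (cv2) and the standard library are available. Lean on these libraries where they do the work, as an engineer would, in place of code of your own. Each camera call takes 0.05 s, during which the arm holds its last target.

## Working session

There is one attempt and no reset: what is moved stays moved. The work goes in short steps, each a Python script; the robot and the scene stay as the last script left them, time stands still between calls to the robot, and variables do not carry over. Pictures are saved under pics/ and viewed, and the job is handed in when it is done.

```bash
mkdir -p pics; ls; python3 - <<'E'
from station import robot, fingers, vision, workorder, recognise
import cv2
for n in ["scene","top"]:
    im=vision.grab_frame(n); cv2.imwrite(f"pics/{n}0.png",im[:,:,::-1])
    for l in ["reel_a_mid","square_tray","long_tray"]:
        print(n,l,[(d['p'],[round(float(x)) for x in d['rect']]) for d in recognise(l,n)])
print(robot.current_time_s(), vision.calibration("top"), vision.calibration("wrist"))
print(robot.current_eef_rot(),robot.current_contact_force())
E
```

```text
pics
scene reel_a_mid [(0.81, [343, 292, 22, 21]), (0.8, [301, 274, 22, 21]), (0.75, [257, 271, 22, 22])]
scene square_tray [(0.73, [288, 190, 63, 47]), (0.44, [346, 243, 83, 63])]
scene long_tray [(0.83, [347, 244, 78, 65])]
top reel_a_mid [(0.65, [335, 210, 10, 13]), (0.63, [361, 199, 13, 11]), (0.63, [311, 233, 14, 15])]
top square_tray [(0.65, [263, 159, 41, 43])]
top long_tray [(0.58, [333, 167, 49, 38])]
0.4 {'mtx': array([[350.71666845,   0.        , 250.55209821],
       [  0.        , 350.71666845, 192.00371512],
       [  0.        ,   0.        ,   1.        ]]), 'k1': 0.017544428604546934, 'extrinsics': array([[ 0.02656493, -0.99964606, -0.00143776, -0.01117852],
       [ 0.981566  ,  0.02581209,  0.18937244, -0.45616279],
       [-0.1892683 , -0.00644192,  0.98190428, -1.2993756 ],
       [ 0.        ,  0.        ,  0.        ,  1.        ]])} {'mtx': array([[296.00329083,   0.        , 258.30372675],
       [  0.        , 296.00329083, 189.90511726],
       [  0.        ,   0.        ,   1.        ]]), 'k1': -0.04950184328253655, 'T_tool_cam': array([[-8.65658828e-05,  9.45613048e-01,  3.25293644e-01,
         8.46519427e-02],
       [ 9.99999675e-01, -1.78862453e-04,  7.86060620e-04,
        -4.45371149e-04],
       [ 8.01491999e-04,  3.25293607e-01, -9.45612726e-01,
        -1.65441279e-01],
       [ 0.00000000e+00,  0.00000000e+00,  0.00000000e+00,
         1.00000000e+00]])}
[-1.79981873e+02  2.76417669e-03  1.53431985e+02] [-0.92875247  0.59576666 -0.2483645 ]
```

```bash
python3 - <<'E'
import cv2
a=cv2.imread("pics/scene0.png");b=cv2.imread("pics/top0.png")
cv2.imwrite("pics/scene_c.png",cv2.resize(a[140:330,200:420],None,fx=3.5,fy=3.1,interpolation=cv2.INTER_CUBIC))
cv2.imwrite("pics/top_c.png",cv2.resize(b[120:270,220:420],None,fx=4,fy=4,interpolation=cv2.INTER_CUBIC))
E
```

```text
(no output)
```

View pics/scene0.png

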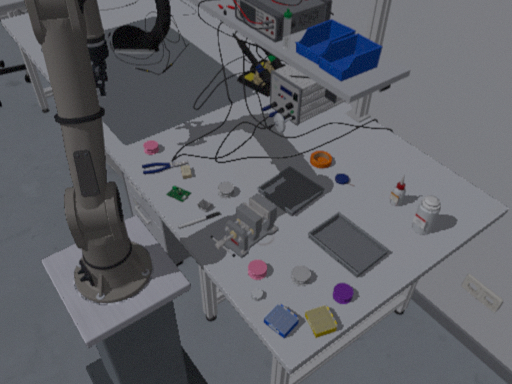

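View pics/top0.png

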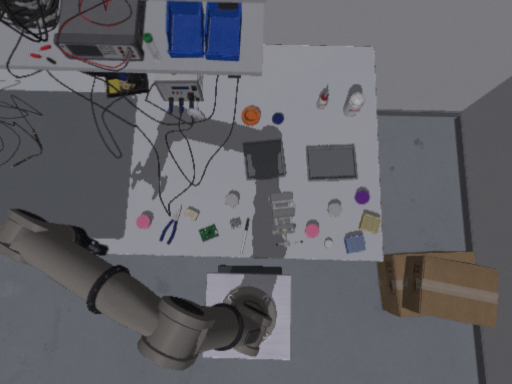

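```bash
sleep 1
```

```text
(no output)
```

View pics/scene_c.png

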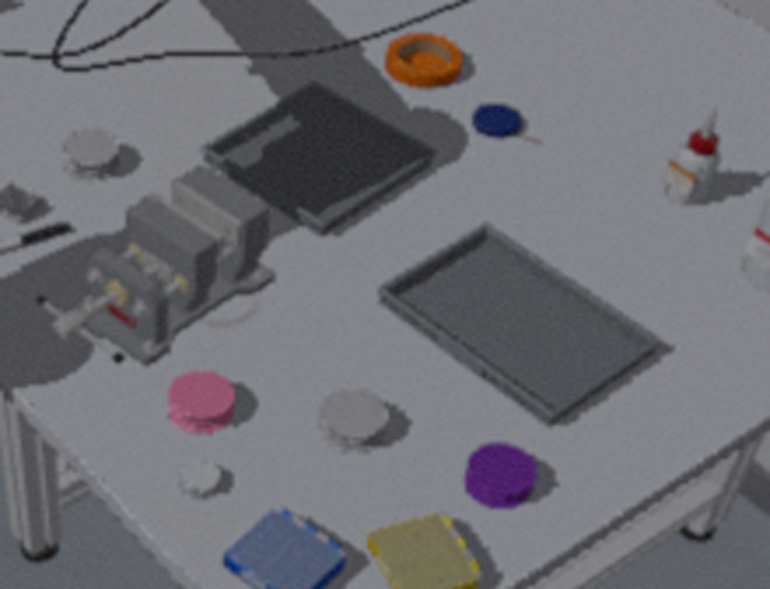

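View pics/top_c.png

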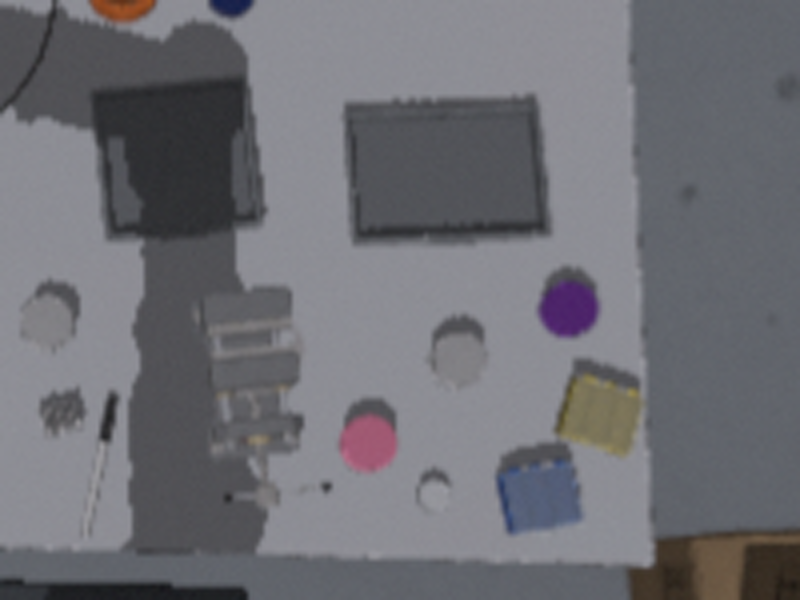

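```bash
cat > h.py <<'E'
from station import robot, fingers, vision, workorder, recognise
import numpy as np, cv2
def pix2world(n,u,v,z,T=None):
    c=vision.calibration(n); K=c['mtx']
    d=np.array([(u-K[0,2])/K[0,0],(v-K[1,2])/K[1,1]]); s=d.copy()
    for _ in range(20): s=d/(1+c['k1']*(s@s))
    ray=np.array([s[0],-s[1],-1.0])
    if n=='wrist': M=T@c['T_tool_cam']
    else: M=np.linalg.inv(c['extrinsics'])
    o=M[:3,3]; r=M[:3,:3]@ray
    return o+r*(z-o[2])/r[2]
def toolT():
    from scipy.spatial.transform import Rotation as R
    T=np.eye(4); T[:3,3]=robot.current_tool_pos(); T[:3,:3]=R.from_euler('xyz',robot.current_eef_rot(),degrees=True).as_matrix(); return T
E
python3 - <<'E'
from h import *
np.set_printoptions(precision=3,suppress=True)
for nm,uv,z in [("reelL",(232,200),.02),("reelR",(335,209),.02),("pink",(312,230),.02),("purple",(362,197),.02),("vise TL",(271,192),.05),("vise BR",(295,234),.05),("white small",(329,243),.02),("shelf edge",(265,70),.35)]: print(nm,pix2world("top",*uv,z))
# tray corners, rims z=.02, crop px/4 + (220,120)
for nm,cs in [("sq",[(94,92),(243,78),(262,220),(108,240)]),("long",[(345,102),(536,96),(549,232),(354,242)])]:
    P=np.array([pix2world("top",220+a/4,120+b/4,.02) for a,b in cs]); print(nm,P[:,:2],P.mean(0),np.linalg.norm(P-np.roll(P,1,0),axis=1))
for nm,uv in [("reelL",(226,188)),("reelR",(301,274))]: print(nm,pix2world("scene",*uv,.015))
E
```

```text
reelL [0.427 0.072 0.02 ]
reelR [ 0.403 -0.326  0.02 ]
pink [ 0.319 -0.237  0.02 ]
purple [ 0.452 -0.432  0.02 ]
vise TL [ 0.457 -0.077  0.05 ]
vise BR [ 0.3   -0.169  0.05 ]
white small [ 0.272 -0.301  0.02 ]
shelf edge [ 0.789 -0.036  0.35 ]
sq [[ 0.66   0.035]
 [ 0.678 -0.114]
 [ 0.533 -0.135]
 [ 0.508  0.016]] [ 0.595 -0.05   0.02 ] [0.153 0.15  0.147 0.153]
long [[ 0.656 -0.216]
 [ 0.667 -0.407]
 [ 0.528 -0.416]
 [ 0.513 -0.225]] [ 0.591 -0.316  0.02 ] [0.143 0.191 0.139 0.191]
reelL [0.429 0.074 0.015]
reelR [ 0.402 -0.326  0.015]
```

```bash
python3 - <<'E'
from h import *
np.set_printoptions(precision=3,suppress=True)
O=[180,0,90]
for p in [(.427,.072,.02),(.403,-.326,.02),(.6,-.05,.03),(.6,-.32,.03),(.6,-.05,.2),(.6,-.32,.2)]: print(p,robot.inverse_kinematics(list(p),O))
robot.move_to([.427,.05,.2],O)
T=toolT(); im=vision.grab_frame("wrist"); cv2.imwrite("pics/w1.png",im[:,:,::-1])
for d in recognise("reel_a_mid","wrist"):
    r=d['rect']; print(d['p'],np.round(r),pix2world("wrist",r[0],r[1],.012,T))
print(robot.current_time_s(),robot.current_contact_force())
E
```

```text
(0.427, 0.072, 0.02) [-35.721  18.116  28.444 119.005 -11.969  45.576  -0.04 ]
(0.403, -0.326, 0.02) [ -1.559  34.191  53.328 106.893 -33.004  55.841  66.485]
(0.6, -0.05, 0.03) [-23.498  37.517  40.032  92.377 -26.869  60.08   24.36 ]
(0.6, -0.32, 0.03) [ -4.496  53.085  58.843  78.171 -45.486  73.635  56.307]
(0.6, -0.05, 0.2) [-24.998  28.523  43.338  79.944 -19.494  79.131  18.482]
(0.6, -0.32, 0.2) [ -4.001  46.274  65.7    65.007 -41.208  91.289  51.716]
0.84 [189. 341.  30.  32.] [ 0.319 -0.235  0.012]
2.2417 [-0.709 -0.333 -0.382]
```

View pics/w1.png

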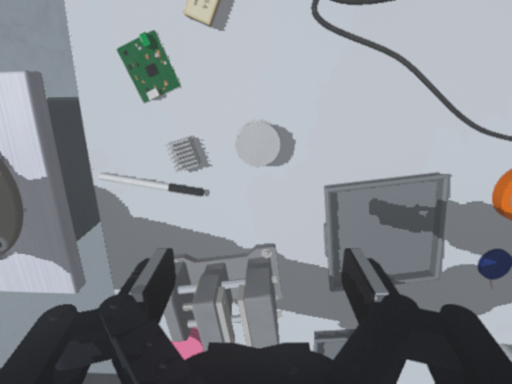

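```bash
python3 - <<'E'
from h import *
np.set_printoptions(precision=3,suppress=True)
T=toolT()
im=cv2.imread("pics/w1.png"); cv2.imwrite("pics/w1c.png",cv2.resize(im[100:200,190:340],None,fx=5,fy=5))
print(pix2world("wrist",256,142,.024,T))
P=np.array([pix2world("wrist",u,v,.02,T) for u,v in [(326,190),(447,176),(439,288),(329,290)]]); print(P,P.mean(0))
g=cv2.cvtColor(im[110:190,220:310],cv2.COLOR_BGR2GRAY)
print(cv2.HoughCircles(cv2.resize(g,None,fx=4,fy=4),cv2.HOUGH_GRADIENT,1,200,param1=60,param2=15,minRadius=70,maxRadius=110)/4)
E
```

```text
[0.423 0.076 0.024]
[[ 0.51   0.016  0.02 ]
 [ 0.66   0.035  0.02 ]
 [ 0.686 -0.132  0.02 ]
 [ 0.526 -0.133  0.02 ]] [ 0.596 -0.053  0.02 ]
[[[37.375 34.125 22.6  ]]]
```

View pics/w1c.png

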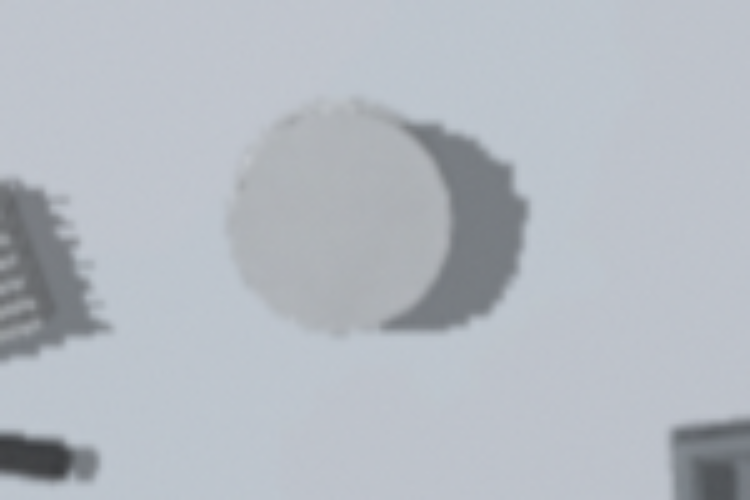

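```bash
cat >> h.py <<'E'
def force(n=8):
    robot.pause(0.25); F=[]
    for _ in range(n): F.append(robot.current_contact_force()); robot.pause(0.03)
    return np.mean(F,0),np.std(F,0)
E
python3 - <<'E'
from h import *
np.set_printoptions(precision=3,suppress=True)
x,y=.426,.0745
robot.line_to([x,y,.10],velocity=.2); print(force())
print(robot.line_to([x,y,.020],velocity=.12,f_stop=8))
fingers.gripper_to(0.0,60)
print("gap",robot.current_finger_gap(),robot.current_tool_pos())
robot.line_to([x,y,.10],velocity=.15)
print(force(),robot.current_finger_gap())
im=vision.grab_frame("wrist"); cv2.imwrite("pics/w2.png",im[:,:,::-1])
print(robot.current_time_s())
E
```

```text
(array([-0.046, -0.096, -0.139]), array([0.512, 0.47 , 0.281]))
False
gap -0.00048366424435955713 [0.426 0.074 0.02 ]
(array([-0.267, -0.013, -0.144]), array([0.286, 0.308, 0.29 ])) 0.0027214712881646307
6.2583
```

View pics/w2.png

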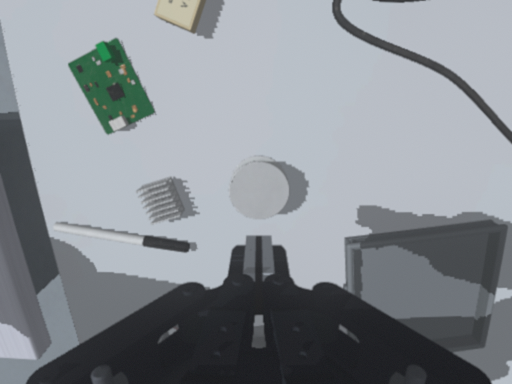

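```bash
python3 - <<'E'
from h import *
np.set_printoptions(precision=3,suppress=True)
T=toolT(); print(T[:3,3],robot.current_eef_rot())
print("reel",pix2world("wrist",259,190,.024,T), "tip px at z-0.017:",pix2world("wrist",259,260,.083,T))
P=np.array([pix2world("wrist",u,v,.02,T) for u,v in [(346,239),(503,225)]]); print(P)
im=vision.grab_frame("top"); cv2.imwrite("pics/t2.png",cv2.resize(im[120:270,180:380,::-1],None,fx=4,fy=4))
E
```

```text
[0.426 0.074 0.1  ] [-179.99     0.008   89.997]
reel [0.426 0.075 0.024] tip px at z-0.017: [0.425 0.043 0.083]
[[0.507 0.025 0.02 ]
 [0.658 0.038 0.02 ]]
```

View pics/t2.png

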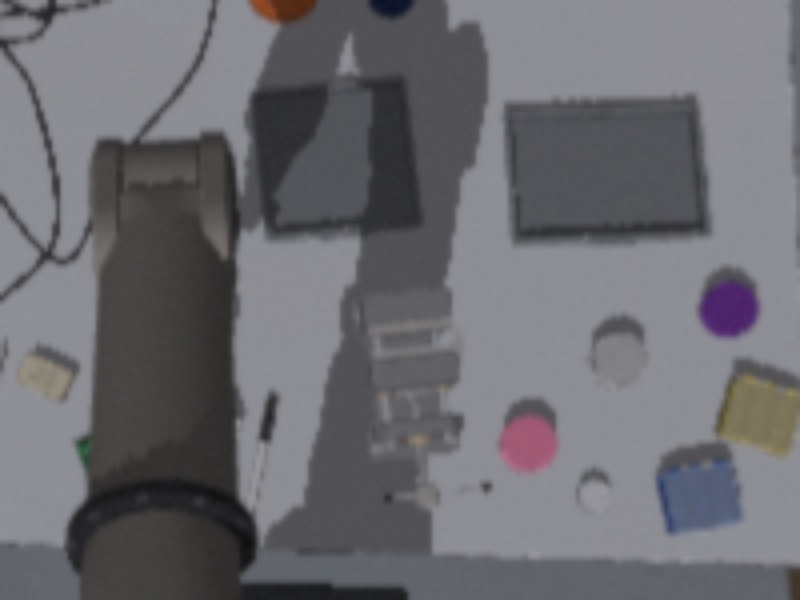

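```bash
python3 - <<'E'
from h import *
np.set_printoptions(precision=3,suppress=True)
c=vision.calibration("wrist"); M=np.linalg.inv(c['T_tool_cam'])
def pj(p):
    q=M@np.r_[p,1]; s=np.array([q[0],-q[1]])/-q[2]; s=s*(1+c['k1']*(s@s)); return c['mtx'][:2,:2]@s+c['mtx'][:2,2]
for z in [.017,0,-.002,-.05]:
    print(z,pj([0,0,z]),pj([0.011,0,z]),pj([-.011,0,z]))
im=cv2.imread("pics/w2.png"); cv2.imwrite("pics/w2c.png",cv2.resize(im[150:350,180:340],None,fx=4.5,fy=3))
cv2.imwrite("pics/w2c.png",cv2.resize(im[140:290,180:340],None,fx=4.,fy=4.))
E
```

```text
0.017 [259.799 219.176] [259.826 204.03 ] [259.774 233.767]
0 [259.94  230.633] [259.972 214.379] [259.909 246.23 ]
-0.002 [259.958 232.113] [259.991 215.719] [259.926 247.837]
-0.05 [260.541 279.706] [260.604 259.185] [260.481 299.056]
```

View pics/w2c.png

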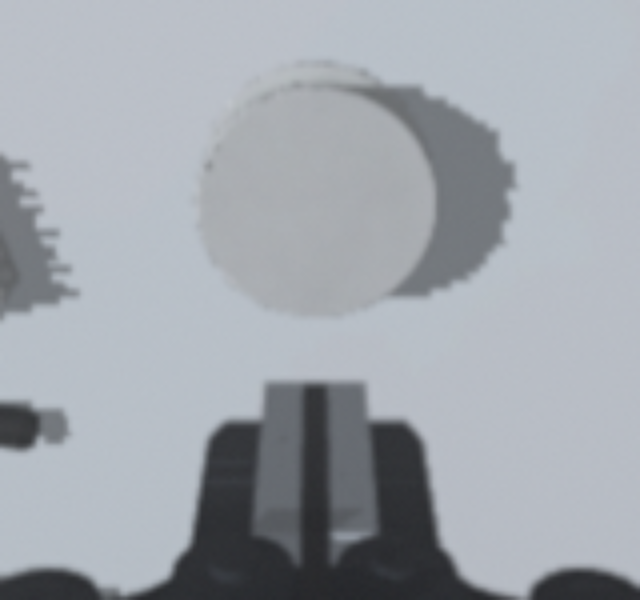

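```bash
python3 - <<'E'
from h import *
np.set_printoptions(precision=3,suppress=True)
print(robot.tip_reach)
robot.line_to([.426,.15,.08],velocity=.2)
robot.line_to([.426,.15,.022],velocity=.15,f_stop=6)
print(robot.current_tool_pos(),robot.current_contact_force())
print(robot.line_to([.426,.15,-.04],velocity=.03,f_stop=5),robot.current_tool_pos(),robot.current_contact_force())
im=vision.grab_frame("wrist"); cv2.imwrite("pics/w3.png",im[:,:,::-1])
im=vision.grab_frame("scene"); cv2.imwrite("pics/s3.png",cv2.resize(im[100:250,100:300,::-1],None,fx=4,fy=4))
robot.line_to([.426,.15,.06],velocity=.2)
print(robot.current_time_s())
E
```

```text
0.017
[0.427 0.149 0.022] [-0.533 -0.236  0.729]
True [ 0.426  0.15  -0.022] [-0.241 -1.005  6.616]
9.425
```

View pics/w3.png

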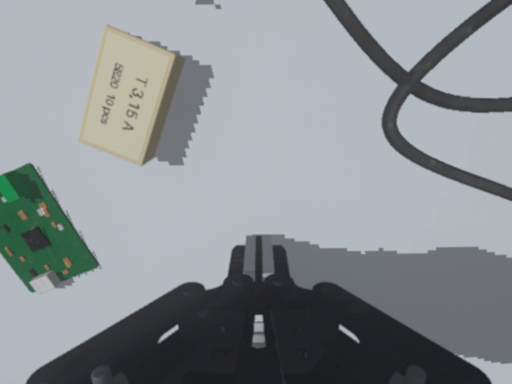

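View pics/s3.png

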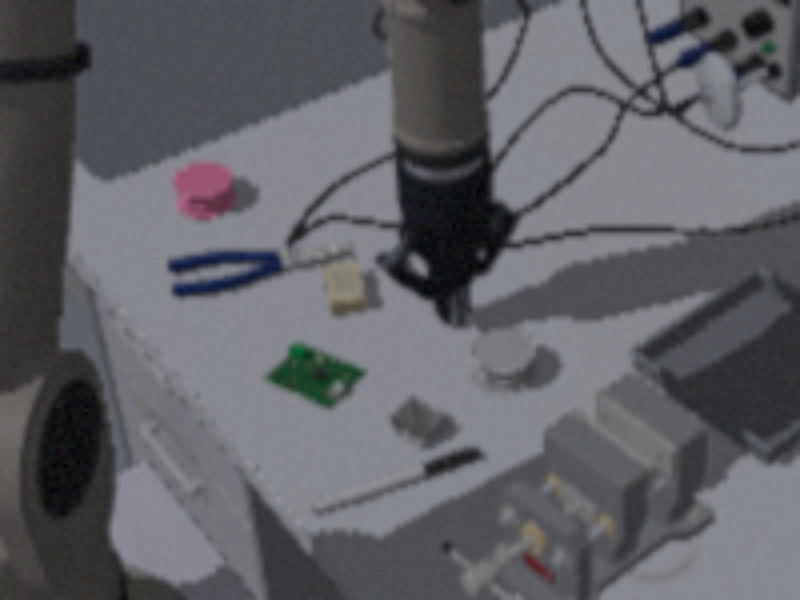

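The fingers shut on nothing. A touch on the bare worktop shows the real tips are 39 mm behind the documented place: contact came at TCP z = -0.022 instead of +0.017. I'll correct for that and re-grasp.

```bash
python3 - <<'E'
from h import *
np.set_printoptions(precision=3,suppress=True)
x,y=.426,.0745
fingers.gripper_to(1.0)
robot.line_to([x,y,.06],velocity=.25); f0=force()
print(robot.line_to([x,y,-.018],velocity=.12,f_stop=8))
fingers.gripper_to(0.0,60)
print("gap",robot.current_finger_gap(),robot.current_tool_pos())
robot.line_to([x,y,.06],velocity=.15)
f1=force(15); print(f0,f1,"g:",(f0[0]-f1[0])[2]/9.81*1000,robot.current_finger_gap())
im=vision.grab_frame("wrist"); cv2.imwrite("pics/w4.png",im[:,:,::-1])
print(robot.current_time_s())
E
```

```text
False
gap 0.5918351432507599 [ 0.427  0.075 -0.017]
(array([ 0.334, -0.065, -0.054]), array([0.264, 0.624, 0.339])) (array([ 0.24 ,  0.04 , -4.869]), array([0.425, 0.32 , 0.505])) g: 490.81221057909875 0.5878387038473686
13.8583
```

View pics/w4.png

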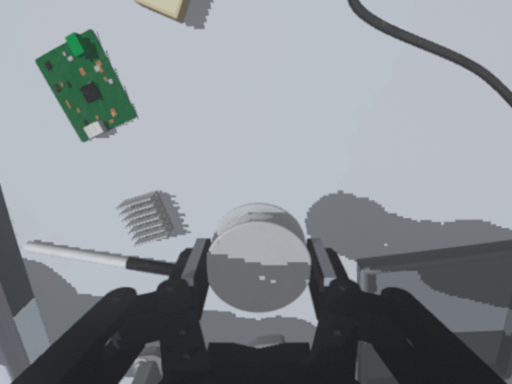

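```bash
python3 - <<'E'
from h import *
np.set_printoptions(precision=3,suppress=True)
O=[180,0,97]; x,y=.591,-.016
robot.line_to([.45,.06,.09],velocity=.25)
robot.line_to([x,y,.09],O,velocity=.25)
f=force(10); print("g",-f[0][2]/9.81*1000)
robot.line_to([x,y,.0],velocity=.15)
print(robot.line_to([x,y,-.016],velocity=.03,f_stop=4),robot.current_tool_pos(),robot.current_contact_force())
fingers.gripper_to(0.8)
robot.line_to([x,y,.10],velocity=.15)
im=vision.grab_frame("wrist"); cv2.imwrite("pics/w5.png",im[:,:,::-1])
T=toolT(); print(robot.current_time_s(),T[:3,3])
robot.line_to([.5,-.2,.14],[180,0,90],velocity=.3)
robot.line_to([.403,-.35,.14],[180,0,90],velocity=.3)
T=toolT();im=vision.grab_frame("wrist"); cv2.imwrite("pics/w6.png",im[:,:,::-1])
for d in recognise("reel_a_mid","wrist"):
    r=d['rect']; print(d['p'],np.round(r),pix2world("wrist",r[0],r[1],.012,T))
fingers.gripper_to(1.0)
print(robot.current_time_s(),T[:3,3])
E
```

```text
g 481.0139388555933
True [ 0.591 -0.016 -0.013] [ 0.032 -0.15   4.866]
18.05 [ 0.59  -0.016  0.099]
0.94 [163.  56.  61.  64.] [ 0.316 -0.235  0.012]
0.69 [302. 251.  49.  54.] [ 0.453 -0.438  0.012]
0.59 [253. 153.  57.  54.] [ 0.398 -0.326  0.012]
20.0583 [ 0.405 -0.348  0.139]
```

View pics/w5.png

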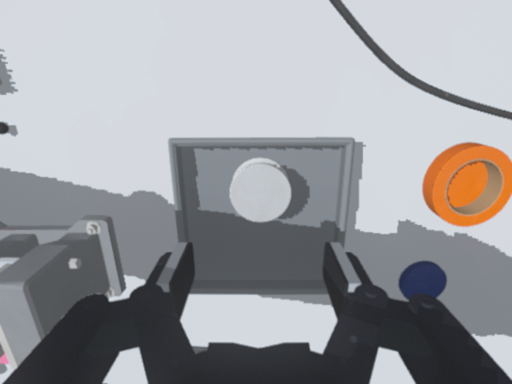

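View pics/w6.png

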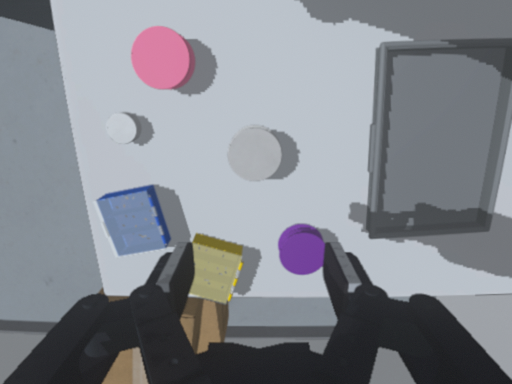

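Reel one lies flat in the square tray at about (260,190) in w5. In w6 the pale reel is at (255,154). The look-alikes there are pink (163,58), purple (302,250) and a small white part (122,128).

```bash
python3 - <<'E'
from h import *
np.set_printoptions(precision=3,suppress=True)
T=toolT(); p=pix2world("wrist",255,154,.024,T); print(T[:3,3],p)
x,y=p[0],p[1]
if abs(x-.402)<.012 and abs(y+.326)<.012:
    robot.line_to([x,y,.06],velocity=.2); f0=force(12)
    print(robot.line_to([x,y,-.018],velocity=.12,f_stop=8))
    fingers.gripper_to(0.0,60)
    print("gap",robot.current_finger_gap(),robot.current_tool_pos())
    robot.line_to([x,y,.06],velocity=.15)
    f1=force(15); print(f0,f1,"g:",(f0[0]-f1[0])[2]/9.81*1000,robot.current_finger_gap())
    im=vision.grab_frame("wrist"); cv2.imwrite("pics/w7.png",im[:,:,::-1])
print(robot.current_time_s())
E
```

```text
[ 0.404 -0.349  0.14 ] [ 0.399 -0.326  0.024]
False
gap 0.5891764762469682 [ 0.4   -0.327 -0.017]
(array([ 0.214, -0.204,  0.148]), array([0.422, 0.39 , 0.474])) (array([ 0.219,  0.036, -1.902]), array([0.406, 0.604, 0.379])) g: 208.93353957520316 0.5966601346742985
23.9583
```

View pics/w7.png

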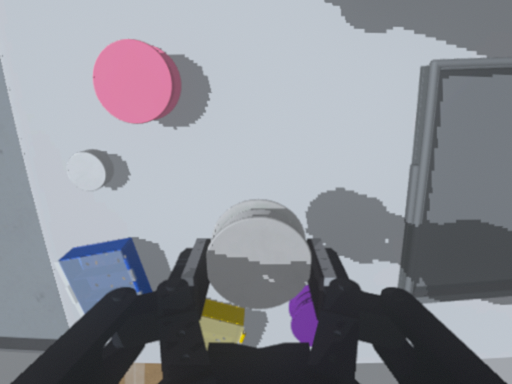

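```bash
python3 - <<'E'
from h import *
np.set_printoptions(precision=3,suppress=True)
O=[180,0,93]; x,y=.591,-.316
robot.line_to([.42,-.326,.09],velocity=.25)
robot.line_to([x,y,.09],O,velocity=.25)
f=force(25); print("g",-f[0][2]/9.81*1000)
robot.line_to([x,y,.0],velocity=.15)
print(robot.line_to([x,y,-.016],velocity=.03,f_stop=4),robot.current_tool_pos(),robot.current_contact_force())
fingers.gripper_to(0.8)
robot.line_to([x,y,.10],velocity=.15)
im=vision.grab_frame("wrist"); cv2.imwrite("pics/w8.png",im[:,:,::-1])
robot.line_to([.45,-.18,.2],velocity=.3)
im=vision.grab_frame("top"); cv2.imwrite("pics/t8.png",cv2.resize(im[110:270,200:400,::-1],None,fx=3.7,fy=3.7))
im=vision.grab_frame("scene"); cv2.imwrite("pics/s8.png",cv2.resize(im[140:330,200:420,::-1],None,fx=3,fy=3))
print(robot.current_time_s())
E
```

```text
g 165.8401464307435
True [ 0.591 -0.316 -0.013] [0.475 0.389 4.294]
29.6333
```

View pics/w8.png

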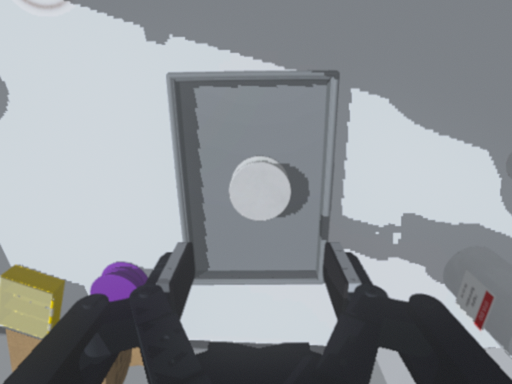

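View pics/s8.png

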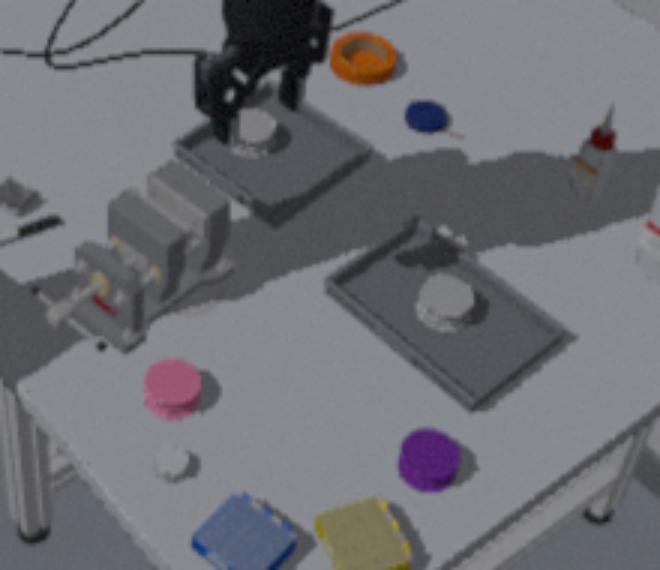

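View pics/t8.png

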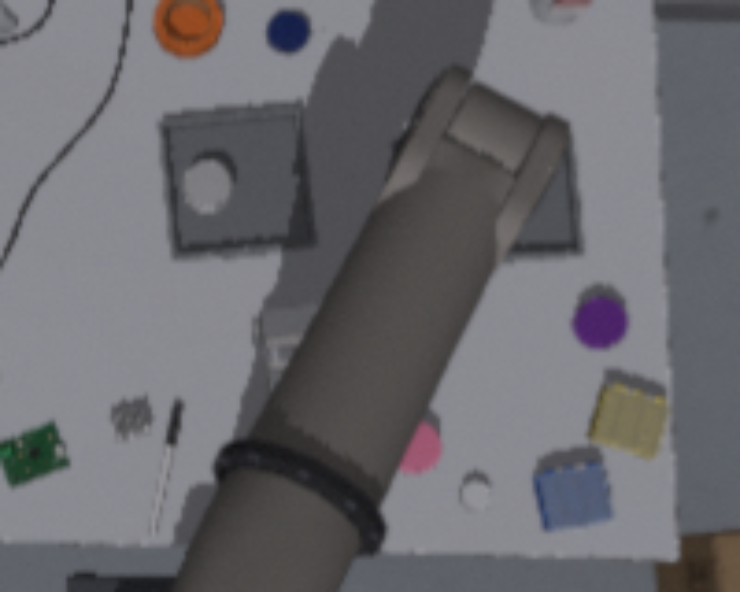

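Both reels lie flat in their trays, and the gripper is clear at z of about 0.2 m.

```bash
python3 - <<'E'
from h import *
robot.pause(0.5); print(robot.current_contact_force()); workorder.close_job()
E
```

```text
[-0.24468372  0.57410985 -0.41057402]
the job is handed in; nothing more can be done
```

I sorted both pale reels and handed the job in at about 30 s of the 54 s allowed. No verdict is reported.

- **Left reel:** it weighed 491 g and then 481 g, so it went in the square tray.
- **Right reel:** it weighed 209 g and then 166 g, so it went in the long tray. The two readings differ by 43 g because of sensor noise, but both are well under the 250 g limit.
- **Missed grasp:** the first grasp closed above the left reel and did not move it. Touching the bare worktop showed that the fingertips sit about 39 mm farther back than the robot description says. I corrected for this, and both grasps then held.
- **Final checks:** the wrist and scene pictures show each reel flat on its tray's floor and released, well inside the walls. The arm hid the long tray in the last top view. The pink and purple look-alikes were left alone, and the gripper was clear of everything with only noise on the force sensor.

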